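# Put the tape measure away in the latched tool case

## Task

Put the tape measure away in the plywood tool case: flip the over-centre latch on the lid open, swing the lid all the way back so that it stands open by itself, then set the tape measure down inside, standing upright on the bottom of the case as it stands on the bench now. Do not drop the tape measure, and leave the other things where they are.

Things in the scene. Friction and masses are not known exactly. Their poses are not given: they have to be found in the camera images.
- case: Plywood tool case fixed to the bench, 170 mm (its x) by 240 mm (its y), 78 mm high without the lid and 90 mm with it shut. Origin at the centre of its underside; x points to the rear (hinge side), -x is the front (latch side), z up. Walls and bottom 9 mm thick: inside it is 152 by 222 mm and 69 mm deep, empty. Its keeper on the front wall and the latch sit 60 mm to the -y side of the middle.
- latch_pivot (a point): Pivot of the steel latch lever, on the lid at its front edge, 14 mm above the lid's top face. The lever turns about the case's y axis. The point turns with the lid (its axes are those of the case while the lid is shut).
- latch_tip (a point): Point to grip the latch lever, near its free end, 62 mm from latch_pivot; 22 mm above the lid's top when shut. The lever is a steel strip 18 mm wide (along the case's y) and 4 mm thick, curled up a little at the end; it lies flat over the lid, pointing to the rear (+x), when shut. It can be pinched by its two sides from above; nothing stands on the lid within 60 mm on either side of it.
- latch (a joint): Angle of the latch lever, rad: 0 = shut (lying rearward on the lid), 1.57 = straight up, 2.2 = fully open (flipped over, leaning to the front). A spring holds it shut up to the dead centre at 0.6 (about 3 N at the tip to lift it); beyond, it pulls the lever on to fully open by itself, and the wire bail comes off the keeper. While it is shut the lid cannot be lifted.
- lid_handle (a point): Middle of the lid's handle: a round dark steel bar 10 mm thick and 70 mm long along the case's y, 36 mm above the lid's top face on two end posts (50 mm free between them). On the lid, 149 mm in front of the hinge and 55 mm to the +y side of the case's middle. Turns with the lid.
- lid_hinge (a point): Point on the lid's hinge line, in the middle of the case's rear upper edge, 78 mm above the bench; the line runs along the case's y.
- lid (a joint): Angle of the lid, rad: 0 = shut, 1.57 = upright, 1.75 = all the way back at its stop. The front edge rises and swings back about the hinge. The hinge is stiff: the lid stays where it is left, and takes about 6 N at the handle to lift. Standing open, its edge is 250 mm and the latch on it up to 290 mm above the bench: carry things clear of it.
- tape_measure: The tape measure of tape_center; origin under it on its foot, same axes.
- tape_center (a point): Centre, 33 mm above its foot, of the yellow pocket tape measure, which stands upright on the bench, loose, about 0.28 kg; 32 mm thick along its own x (grip it across this), 70 mm along y, 65 mm tall, z up.
- sanding_block: Bystander: cork sanding block 63 x 111 x 36 mm, origin under its centre. Leave it.
- offcut_4: Bystander: brown wood offcut 66 x 90 x 20 mm, origin under its centre. Leave it.
- turned_foot: Bystander: turned wooden furniture foot standing on end, 50 mm across, 86 mm tall, origin under its centre. Leave it.
Things that resemble listed ones, but are neither listed nor needed, are in the scene too. What is meant by the tape_measure is not black, and is the larger of those in its own colour.

How it is judged:
On the way, in this order (a step that is already met when the one before it is completed fails the run):
1. the latch is flipped open (past 1.8 rad) with the lid still down (value of joint latch above 1.8 rad and value of joint lid below 0.15 rad), for 0.1 s.
2. the lid is swung back (past 1.45 rad) (value of joint lid above 1.45 rad), for 0.2 s.
At the end, for the whole second after the job is handed in: The lid stands open past 1.4 rad (80 degrees), and the tape measure rests inside the case on its bottom (centre less than 47 mm above the bench, within the inner walls), upright within 0.15 rad and at rest (value of joint lid above 1.4 rad and x of tape_center in the frame of case between -0.076 and 0.076 m and y of tape_center in the frame of case between -0.111 and 0.111 m and z of tape_center in the frame of case below 0.047 m and angle between tape_center's own z axis and vertical below 0.15 rad and linear speed of tape_measure below 0.03 m/s); the robot touches nothing.
It fails at once if the tape measure is dropped (falls free of the fingers faster than 0.6 m/s, a fall of about 2 cm) (linear speed of tape_measure above 0.6 m/s and contact force between the fingers and tape_measure below 0.05 N).
It fails at once if the sanding block is moved more than 30 mm (distance of sanding_block from where it was at the start of the episode above 0.03 m).
It fails at once if the offcut is moved more than 30 mm (distance of offcut_4 from where it was at the start of the episode above 0.03 m).
It fails at once if the turned foot is moved more than 30 mm or knocked over (distance of turned_foot from where it was at the start of the episode above 0.03 m or angle between turned_foot's own z axis and vertical above 0.4 rad).
It also fails if it takes over 64 s, if anything falls off the work surface, if the arm or the gripper's body presses on something with over 40 N, if the wrist force passes 120 N, or if a joint passes its speed limit or range.

## Robot

A 6-joint arm with a two-finger parallel gripper is mounted at the origin on the work surface; the furniture and walls round the work are solid. World frame = base frame: x ahead of the robot, y to its left, z up, the work surface at z = 0. Lengths are in m, angles in rad, forces in N, time in s.
With the tool pointing down it reaches from about 0.35 to 0.775 m from the base axis. Payload 7.3 kg.
Tool frame: the origin (TCP) lies on the centre line of the jaws, within the pads' length; the fingertips stand 25 mm ahead of it and the grasp point (between the pads) lies 6 mm ahead of it; z points along the fingers, y is the direction in which the jaws open and shut (so a half turn about z gives the same grasp; the last joint's range is limited). The gripper opens to 92 mm and grips with 3 to 60 N. Pads are 19 mm wide; open, the fingers measure 130 mm over their backs; the gripper's body (75 mm by 190 mm) begins 47 mm behind the grasp point.
Start: joints at [-1.315, 0.342, 1.524, -0, 1.275, -0.146], TCP at [0.205, -0.483, 0.252] pointing down, gripper open.
Joint ranges: [-2.53, 2.53], [-0.77, 2.02], [0.04, 2.7], [-1, 4.14], [0.28, 2.66], [-3.11, 3.11]. Speed limits (rad/s): [2.57, 2.57, 3.14, 3.14, 3.14, 3.14].

## Interface

Orientations are given as [roll, pitch, yaw] about the fixed x, y, z axes, in that order (R = Rz(yaw) Ry(pitch) Rx(roll)).
In Python, from cell import telemetry, read_camera, workorder gives the robot as it stands.
- The arm moves only by the shell command python3 -m creep 'ROWS' [FORCE]. ROWS is JSON, one flat list of numbers, 5 for each row, row after row: the opening, from 0 (shut) to 1 (fully open), then the shift along the world's x, y, z in m, then the turn about the world's z in rad. A call has 1 to 12 rows; each row shifts and turns the pose as measured when the row begins; what a row does not reach is not made up. A row lasts 1/8 s, in which the tool goes at most 62.5 mm and 10.7 degrees, less where a joint would pass 70% of its speed; a pose out of reach is approached as far as the arm can. A call is refused whole if a number of a shift passes 0.0625 or a number of a turn 0.188, either way. A call with a gripper value outside its range is refused whole. The fingers move at their own pace and stop on an object; FORCE is the grip in N (left out, the last holds). Time passes only in rows, so rows that do not move let the fingers close. It gives the time, the measured TCP pose, the force and the opening at its end, in the units of the state.
- telemetry.observe(): the state, without advancing time (a new reading comes with each control period).
- read_camera(name): name is "scene" or "side" or "wrist"; returns a dict with "image" (400x640x3 uint8, red, green, blue), "fovy" (degrees; the focal length in pixels is half the picture's height over the tangent of half this angle, whatever the lens; pixels are square), "cx", "cy" (the principal point, pixels), "R" (3x3) and "t" (3): a world point X has camera coordinates R X + t. Camera axes: x right, y down, z forward; pixel columns grow to the right and rows downward; lengths in m; the calibration is good to about 2 mm. The wrist camera is an equidistant fisheye: a pixel r from the principal point sees the ray r / f radians off the axis. A picture is of the moment at which its call begins. There is no depth.
- workorder.hand_in(): hands the job in, once; it reports no verdict.
The state is a dict: "time": time; "qpos": joint angles; "qvel": joint speeds; "joint_efforts": joint torques, N m; "tool_pos": TCP position; "tool_rot": TCP orientation; "contact_force": force on the tool from outside, world axes, zero at the start; "torque": the same for the moment, N m; "opening": finger opening in m.
Only numpy, scipy, OpenCV 4.12 (cv2) and the standard library are available. Lean on these libraries where they do the work, as an engineer would, in place of code of your own. Each camera call takes 0.05 s, during which the arm holds its last target.

## Working session

There is one attempt and no reset: what is moved stays moved. The work goes in short steps, Python scripts to look and compute and a shell command to move; the robot and the scene stay as the last step left them, time stands still between calls to the robot, and variables do not carry over. Pictures are saved under pics/ and viewed, and the job is handed in when it is done.

```bash
mkdir -p pics; ls; python3 - <<'E'
from cell import telemetry, read_camera
import cv2
print(telemetry.observe())
for n in ["scene","side","wrist"]:
    c=read_camera(n); cv2.imwrite(f"pics/{n}0.png",c["image"][:,:,::-1]); print(n,c["fovy"],c["cx"],c["cy"],c["R"],c["t"])
E
```

```text
pics
{'time': 0.0, 'qpos': array([-1.31499376e+00,  3.42761007e-01,  1.52498646e+00, -1.06992377e-05,
        1.27542428e+00, -1.46010692e-01]), 'qvel': array([ 0.00114179, -0.00128224, -0.00045187, -0.00029578, -0.00025349,
        0.00070793]), 'joint_efforts': array([-1.55068297e-03, -4.31246459e+01, -2.44213986e+01,  7.15618883e-02,
        5.60708146e-02, -1.35777091e-04]), 'tool_pos': array([ 0.20524091, -0.48282565,  0.25103574]), 'tool_rot': array([-3.14002888e+00, -2.19622746e-04,  4.01816213e-01]), 'contact_force': array([-0.1145187 ,  0.4022788 ,  0.05538382]), 'torque': array([ 0.01953466, -0.04171873,  0.00511449]), 'opening': 0.09199798540145233}
scene 42.615950988233166 314.3435604902227 198.75763073087253 [[ 0.65109097 -0.75882516 -0.01627662]
 [-0.59092348 -0.4933357  -0.63830191]
 [ 0.47632971  0.42521084 -0.76961402]] [-0.37458276  0.38845823  1.40422661]
side 52.12972286713754 315.8907748234005 198.94460193910132 [[-0.88846517 -0.45862663 -0.01706603]
 [-0.21361493  0.44616086 -0.86908523]
 [ 0.40619983 -0.7685064  -0.49436788]] [0.5017497  0.2169841  1.04287256]
wrist 65.70646984690485 317.36672156403876 199.47056758239546 [[ 0.39082749 -0.92046028 -0.00259707]
 [-0.88737539 -0.37752635  0.26464841]
 [-0.24457881 -0.1011273  -0.96434147]] [-0.52277405 -0.03330514  0.3910614 ]
```

View pics/scene0.png

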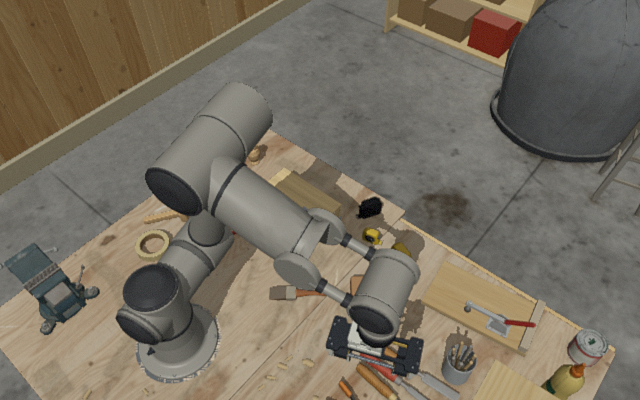

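View pics/side0.png

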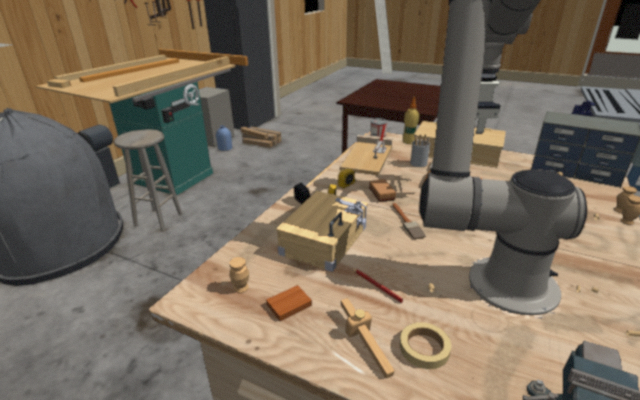

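View pics/wrist0.png

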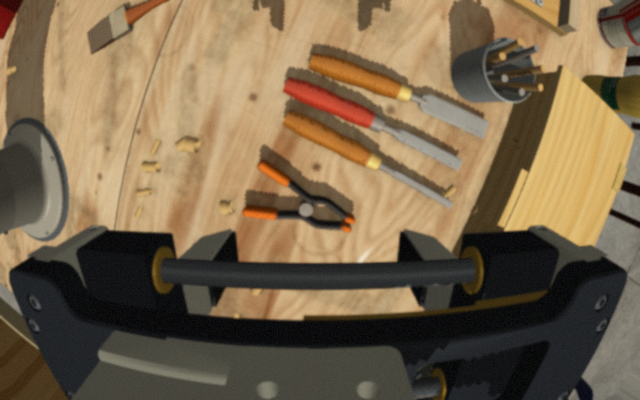

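```bash
python3 - <<'E'
import cv2
a=cv2.imread("pics/side0.png")[120:320,220:440]
cv2.imwrite("pics/side0c.png",cv2.resize(a,None,fx=3,fy=3,interpolation=cv2.INTER_CUBIC)[:600,:660])
a=cv2.imread("pics/scene0.png")[150:300,240:440]
cv2.imwrite("pics/scene0c.png",cv2.resize(a,None,fx=4,fy=4,interpolation=cv2.INTER_CUBIC))
E
```

```text
(no output)
```

View pics/side0c.png

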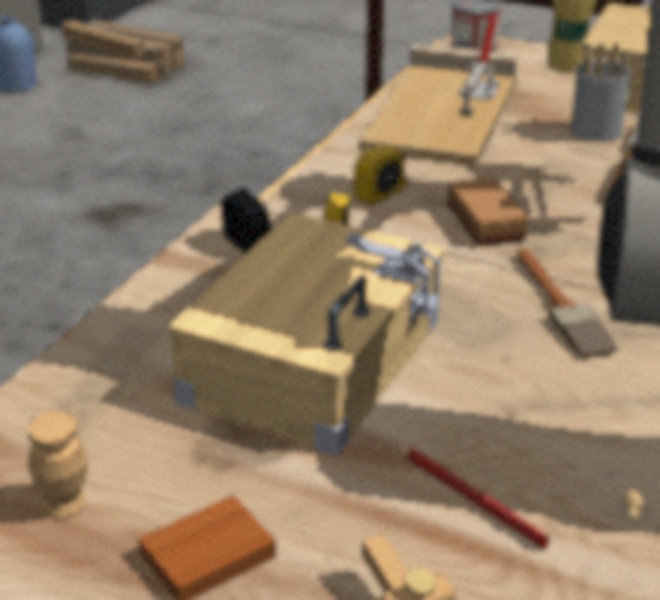

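View pics/scene0c.png

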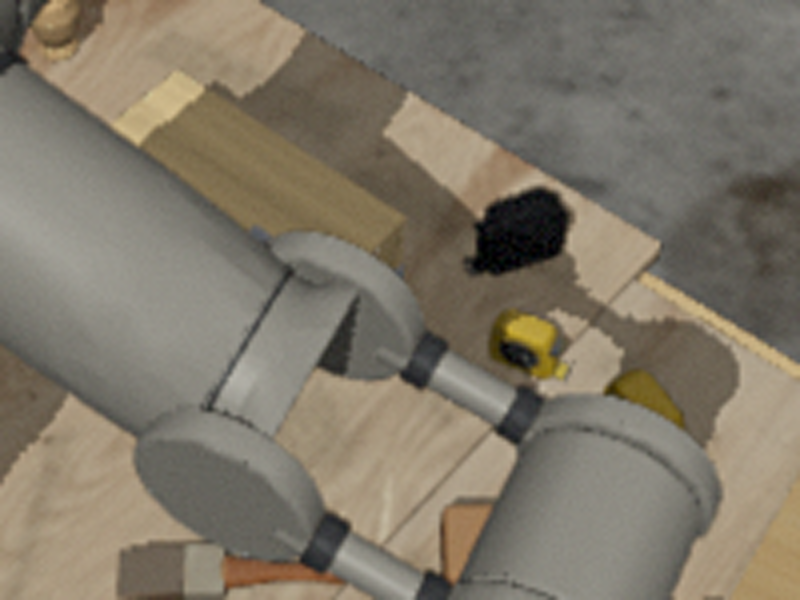

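```bash
cat > h.py <<'E'
import numpy as np, cv2
from scipy.optimize import least_squares
from cell import telemetry, read_camera
def K(c):
    f=200/np.tan(np.radians(c["fovy"])/2); return f,c["cx"],c["cy"]
def proj(c,X,fish=False):
    X=np.atleast_2d(X); p=X@np.array(c["R"]).T+np.array(c["t"]); f,cx,cy=K(c)
    if fish:
        r=np.hypot(p[:,0],p[:,1]); th=np.arctan2(r,p[:,2]); s=f*th/np.maximum(r,1e-9)
        return np.c_[cx+s*p[:,0],cy+s*p[:,1]]
    return np.c_[cx+f*p[:,0]/p[:,2],cy+f*p[:,1]/p[:,2]]
def ray(c,uv,fish=False):
    f,cx,cy=K(c); d=np.array([(uv[0]-cx)/f,(uv[1]-cy)/f,1.])
    if fish:
        th=np.hypot(d[0],d[1]); d=np.array([np.sin(th)*d[0]/th,np.sin(th)*d[1]/th,np.cos(th)])
    R=np.array(c["R"]); return -R.T@np.array(c["t"]), R.T@d
def onz(c,uv,z,fish=False):
    o,d=ray(c,uv,fish); return o+d*(z-o[2])/d[2]
def tw(pose,P):
    x,y,a=pose; P=np.atleast_2d(P).astype(float); C,S=np.cos(a),np.sin(a)
    return np.c_[x+C*P[:,0]-S*P[:,1],y+S*P[:,0]+C*P[:,1],P[:,2]]
E
python3 - <<'E'
from h import *
side=read_camera("side"); sc=read_camera("scene")
s=lambda u,v:(220+u/3,120+v/3); q=lambda u,v:(240+u/4,150+v/4)
pts=[(side,(-.085,.12,.09),s(346,374)),(side,(.085,.12,.09),s(172,328)),(side,(-.085,.12,0),s(335,452)),(side,(-.064,.055,.126),s(348,297)),(side,(.085,-.12,.09),s(300,218)),(sc,(.085,-.12,.09),q(403,220)),(sc,(.085,.12,.09),q(180,70))]
def f(p): return np.ravel([proj(c,tw(p,X))[0]-np.array(uv) for c,X,uv in pts])
r=least_squares(f,[.5,0,0],loss="soft_l1"); print(r.x,np.round(f(r.x).reshape(-1,2),1))
print(onz(side,s(380,190),.03), "small",onz(side,s(338,212),.02))
print(onz(sc,q(640,385),.06),"small",onz(sc,q(520,345),.02))
b=[(x,y,z) for z in(0,.09) for x,y in((-.085,-.12),(.085,-.12),(.085,.12),(-.085,.12))]
extra=[(-.064,.055,.126),(-.085,-.06,.104),(-.085+.061,-.06,.112)]
for n,c in(("side",side),("scene",sc)):
    im=c["image"][:,:,::-1].copy(); im=cv2.resize(im,None,fx=3,fy=3)
    for P in tw(r.x,b+extra): 
        u=proj(c,P)[0]*3; cv2.circle(im,tuple(int(v) for v in u),3,(255,0,255),-1)
    cv2.imwrite(f"pics/{n}1.png",im[360:960,620:1340] if n=="side" else im[420:960,700:1400])
E
```

```text
[ 0.51536601  0.03565718 -0.0283265 ] [[-3.  -0.5]
 [-0.1 -2. ]
 [ 0.6  0.9]
 [ 0.4 -0.6]
 [-1.1 -2.3]
 [-1.   0.6]
 [-0.8  0.5]]
[ 0.58148075 -0.27582052  0.03      ] small [ 0.61121571 -0.2205675   0.02      ]
[ 0.60992157 -0.30588117  0.06      ] small [ 0.60674213 -0.20122401  0.02      ]
```

View pics/side1.png

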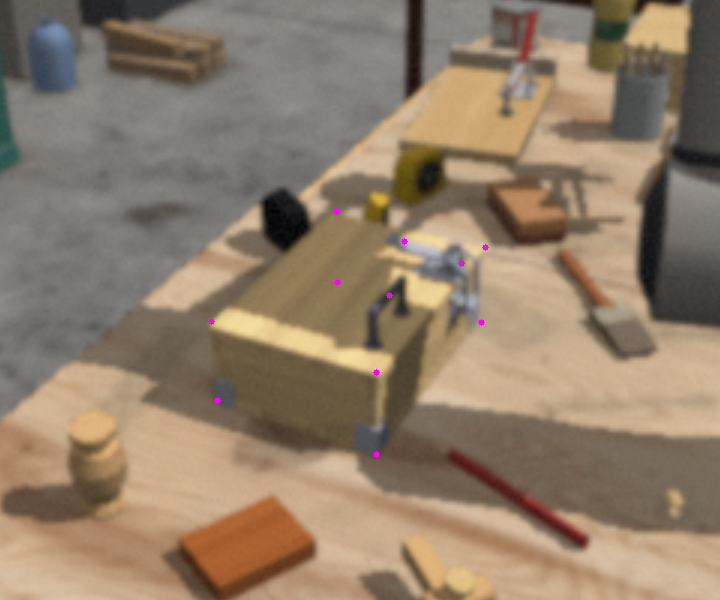

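The candidate tapes in the scene view are a black one (370,208), which is ruled out by colour, a small yellow one (372,237), and a larger yellow one (401,250), partly hidden by the arm (side view 346,177). The larger yellow one looks right. The arm blocks the view of the case, so I'll move to a viewpoint above.

```bash
python3 -m creep '[1,0.01,0.02,0.04,-0.05, 1,0.03,0.045,0.02,-0.055, 1,0.035,0.045,0.01,-0.055, 1,0.035,0.045,0.01,-0.055, 1,0.035,0.045,0.0,-0.055, 1,0.035,0.045,0,-0.055, 1,0.035,0.045,0,-0.055, 1,0.035,0.045,0,-0.05,1,0.02,0.02,0,0]'
python3 - <<'E'
from h import *
print(telemetry.observe())
for n in ["scene","wrist"]:
    c=read_camera(n); cv2.imwrite(f"pics/{n}2.png",c["image"][:,:,::-1])
E
```

```text
time: 1.38
tool_pos: [0.4802, -0.1171, 0.333]
tool_rot: [-3.14, -0.004, -0.049]
contact_force: [-0.3, -0.3, -0.1]
opening: 0.0918
{'time': 1.375, 'qpos': array([-0.39588705,  0.23013282,  1.45534289,  0.00261794,  1.45283624,
        1.22325572]), 'qvel': array([ 0.44131231,  0.22063684, -0.28444529, -0.01777734,  0.0628121 ,
        0.44775511]), 'joint_efforts': array([ -0.70757037, -40.34686804, -25.19612789,   0.37189524,
        -0.09961689,  -0.14986707]), 'tool_pos': array([ 0.48020966, -0.11707495,  0.33304466]), 'tool_rot': array([-3.14026462, -0.00396998, -0.04865292]), 'contact_force': array([-0.27906821, -0.32787533, -0.10639267]), 'torque': array([-0.00676576,  0.00890467, -0.02466106]), 'opening': 0.0918082023718972}
```

View pics/wrist2.png

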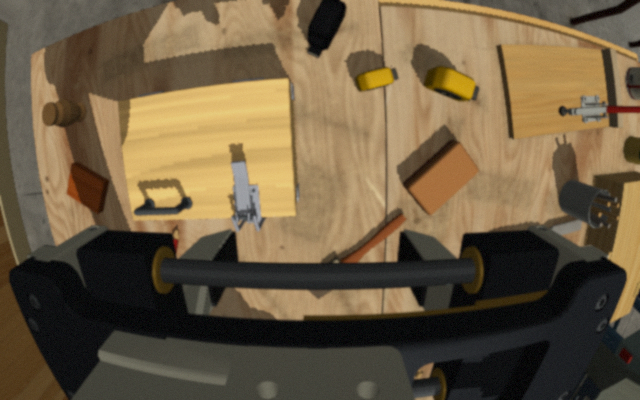

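View pics/scene2.png

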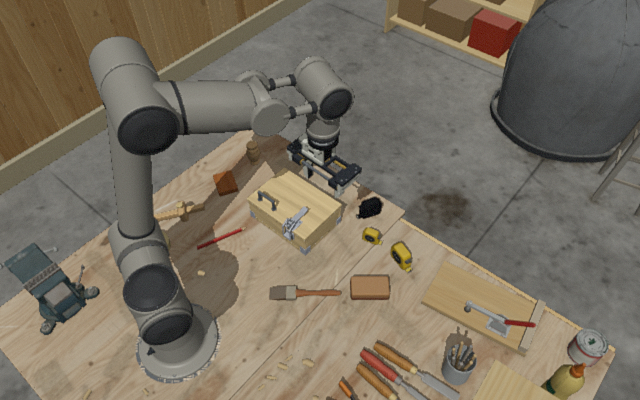

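```bash
python3 - <<'E'
import cv2
a=cv2.imread("pics/scene2.png")[160:280,230:430]
cv2.imwrite("pics/scene2c.png",cv2.resize(a,None,fx=4,fy=4,interpolation=cv2.INTER_CUBIC))
a=cv2.imread("pics/wrist2.png")[60:240,110:310]
cv2.imwrite("pics/wrist2c.png",cv2.resize(a,None,fx=3,fy=3,interpolation=cv2.INTER_CUBIC))
a=cv2.imread("pics/wrist2.png")[40:130,300:500]
cv2.imwrite("pics/wrist2t.png",cv2.resize(a,None,fx=4,fy=4,interpolation=cv2.INTER_CUBIC))
E
```

```text
(no output)
```

View pics/scene2c.png

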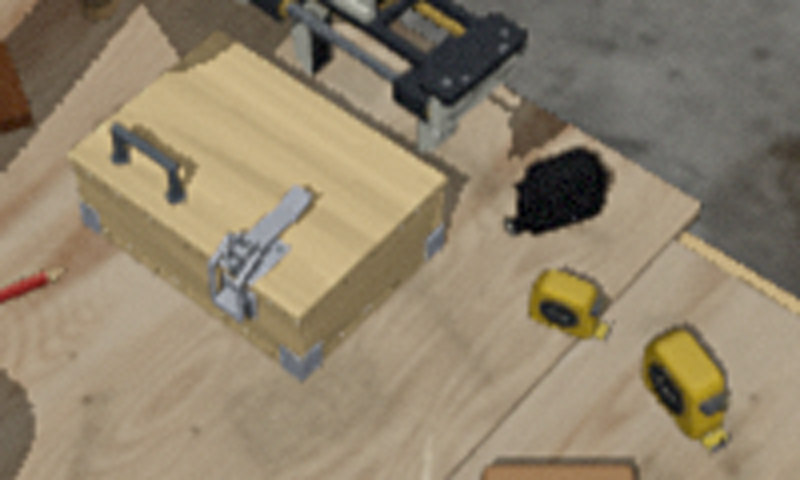

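View pics/wrist2c.png

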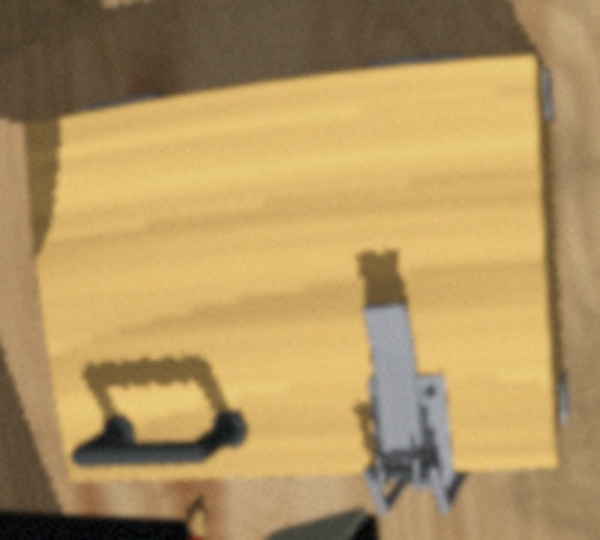

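View pics/wrist2t.png

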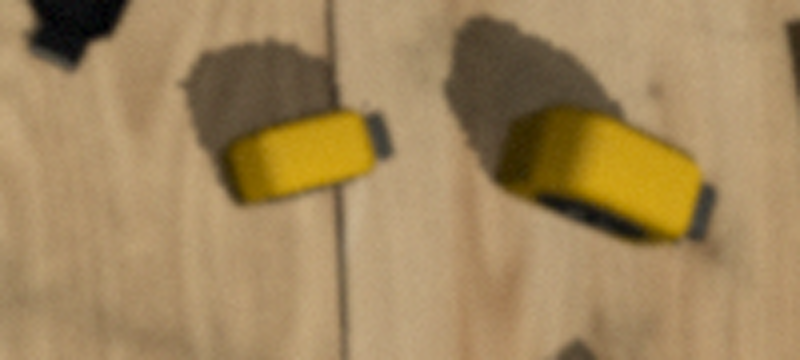

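```bash
cat >> h.py <<'E'
import pickle
def grab(n,tag):
    c=read_camera(n); pickle.dump(c,open(f"pics/{n}{tag}.pkl","wb")); return c
def load(n,tag): return pickle.load(open(f"pics/{n}{tag}.pkl","rb"))
def crop(c,x0,y0,x1,y1,s,fn,pts=()):
    a=cv2.resize(c["image"][y0:y1,x0:x1,::-1],None,fx=s,fy=s,interpolation=cv2.INTER_CUBIC)
    for u in pts: cv2.circle(a,(int((u[0]+.5-x0)*s),int((u[1]+.5-y0)*s)),2,(255,0,255),-1)
    cv2.imwrite(fn,a)
E
python3 - <<'E'
from h import *
w=grab("wrist","3");s=grab("scene","3")
print(telemetry.observe()["tool_pos"],telemetry.observe()["tool_rot"])
crop(w,110,60,310,240,4,"pics/w3c.png"); crop(s,230,160,430,280,4,"pics/s3c.png"); crop(w,300,40,500,130,4,"pics/w3t.png")
crop(s,350,200,430,280,7,"pics/s3t.png")
E
```

```text
[ 0.47898138 -0.11948873  0.33277989] [-3.14083155e+00 -2.99784634e-03 -4.94639919e-02]
```

View pics/w3c.png

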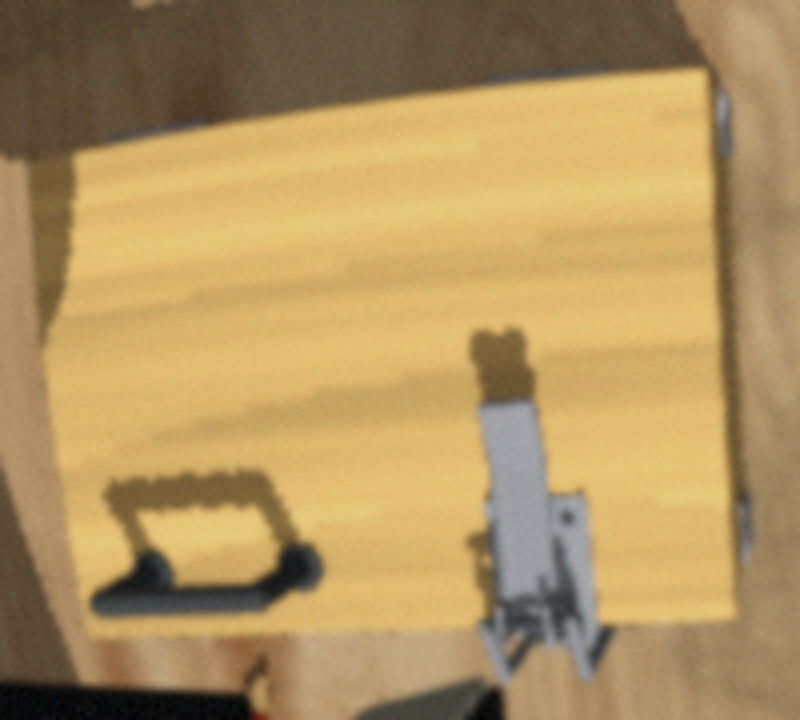

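View pics/w3t.png

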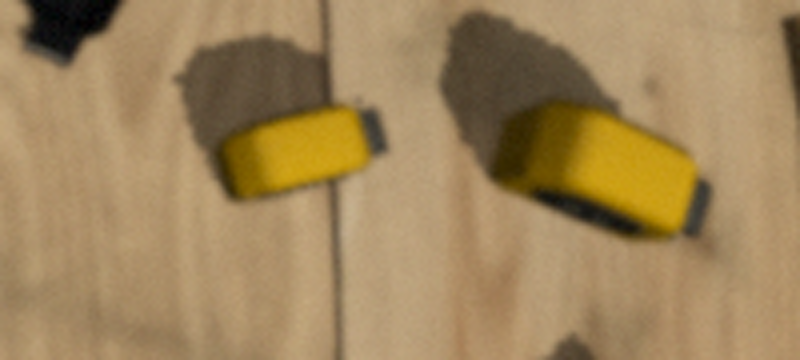

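View pics/s3t.png

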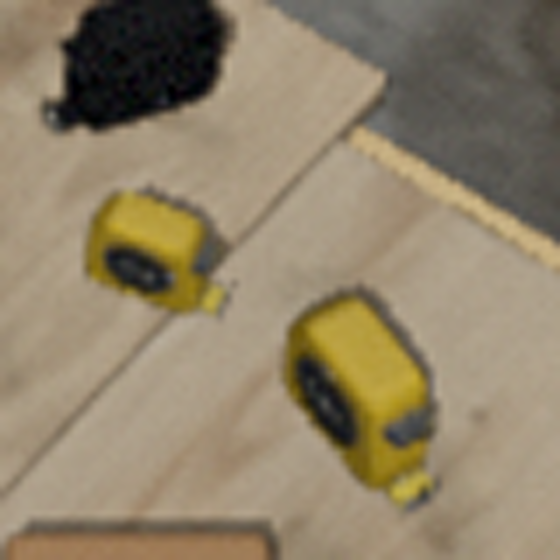

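```bash
python3 - <<'E'
from h import *
w=load("wrist","3");s=load("scene","3")
W=lambda u,v:(110+u/4-.5,60+v/4-.5); S=lambda u,v:(230+u/4-.5,160+v/4-.5)
pts=[(w,(-.085,.12,.09),W(88,635)),(w,(.085,-.12,.09),W(710,68)),(w,(-.085,-.12,.09),W(738,620)),(w,(.085,.12,.09),W(25,160)),
(s,(-.085,.12,.09),S(70,155)),(s,(-.085,-.12,.09),S(303,322)),(s,(.085,-.12,.09),S(447,180)),(s,(-.085,-.12,0),S(305,378))]
def f(p): return np.ravel([proj(c,tw(p,X),c is w)[0]-np.array(uv) for c,X,uv in pts])
r=least_squares(f,[.5,0,0],loss="soft_l1"); print(r.x,np.round(f(r.x).reshape(-1,2),1))
P=tw(r.x,[(-.064,.055,.126),(-.085,-.06,.104),(-.085+.061,-.06,.112),(.085,0,.078)]);print(np.round(P,4))
b=[(x,y,z) for z in(0,.09) for x,y in((-.085,-.12),(.085,-.12),(.085,.12),(-.085,.12))]
A=np.r_[P,tw(r.x,b)]
crop(w,110,60,310,240,4,"pics/w3d.png",proj(w,A,True)); crop(s,230,160,430,280,4,"pics/s3d.png",proj(s,A))
T=lambda u,v:(300+u/4-.5,40+v/4-.5); S2=lambda u,v:(350+u/7-.5,200+v/7-.5)
for uv in[(697,165),(670,237),(570,103),(545,190)]: print(onz(w,T(*uv),.065,True))
print("scene")
for uv in[(292,348),(355,292),(365,432),(425,370)]: print(onz(s,S2(*uv),.06))
for uv in[(110,193),(100,230)]: print(onz(s,S2(*uv),.06))
E
```

```text
[ 0.51846832  0.03604606 -0.00728016] [[ 1.6 -1.1]
 [-0.2  0.3]
 [-0.  -1.8]
 [ 2.6  0.6]
 [-0.3 -0.4]
 [-1.5 -1.6]
 [-0.9 -0.4]
 [-1.1  1.4]]
[[ 0.4549  0.0915  0.126 ]
 [ 0.433  -0.0233  0.104 ]
 [ 0.494  -0.0238  0.112 ]
 [ 0.6035  0.0354  0.078 ]]
[ 0.6024113  -0.33835693  0.065     ]
[ 0.57614404 -0.32642911  0.065     ]
[ 0.62087752 -0.28966991  0.065     ]
[ 0.59015106 -0.27888608  0.065     ]
scene
[ 0.58459369 -0.2920998   0.06      ]
[ 0.62532845 -0.29604098  0.06      ]
[ 0.56971158 -0.33930761  0.06      ]
[ 0.61123859 -0.34108066  0.06      ]
[ 0.60031708 -0.18451455  0.06      ]
[ 0.58164456 -0.19318925  0.06      ]
```

View pics/w3d.png

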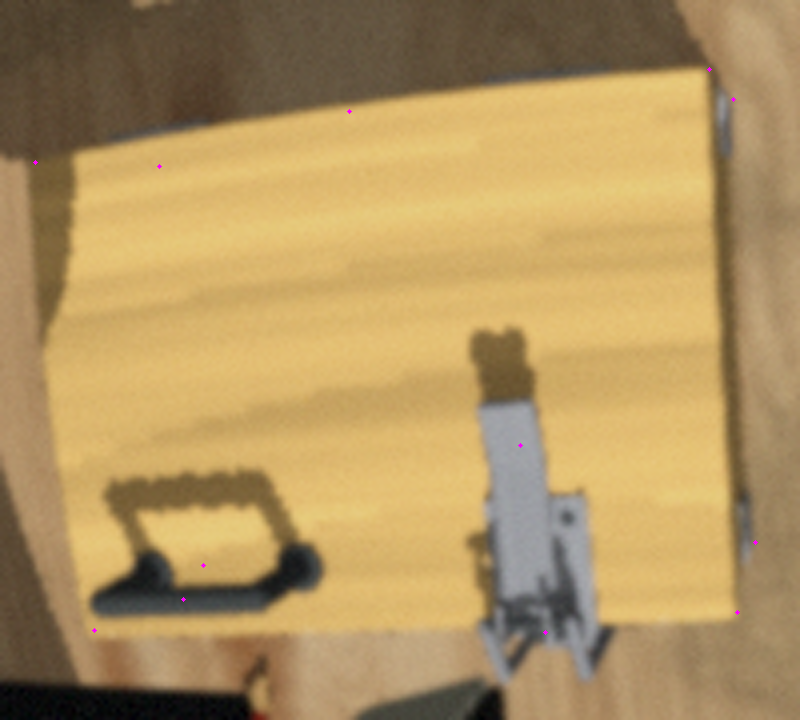

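View pics/s3d.png

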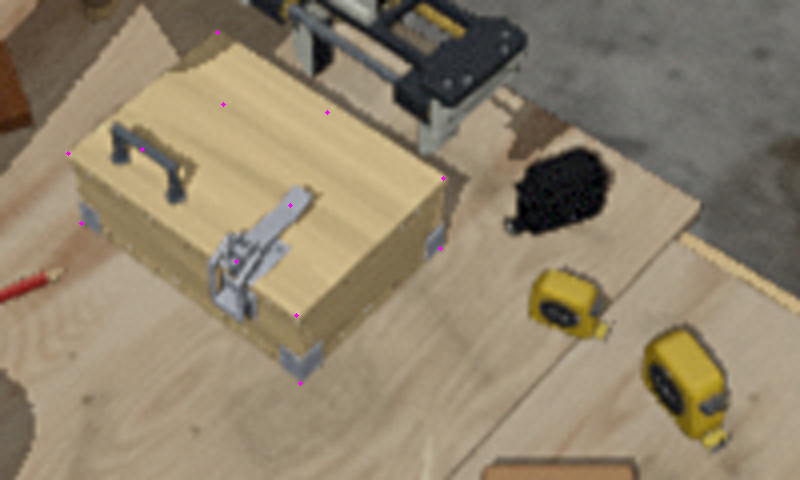

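```bash
python3 -m creep '[1,0.005,0.03,0,0.02, 1,0.005,0.035,-0.02,0.02, 1,0.004,0.03,-0.04,0, 1,0,0,-0.05,0, 1,0,0,-0.04,0, 1,0,0,-0.01,0,1,0,0,0,0]' 15
python3 - <<'E'
from h import *
w=grab("wrist","4");s=grab("side","4")
crop(w,150,100,450,300,2.6,"pics/w4.png"); crop(s,260,150,400,260,5,"pics/s4.png")
E
```

```text
time: 2.45
tool_pos: [0.4905, -0.0302, 0.1712]
tool_rot: [3.139, -0.007, -0.02]
contact_force: [0.7, -0.1, 0.4]
opening: 0.0919
```

View pics/w4.png

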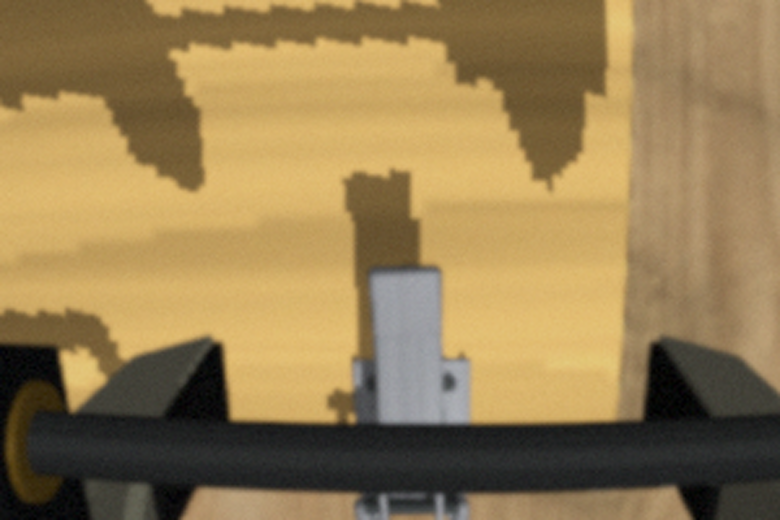

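View pics/s4.png

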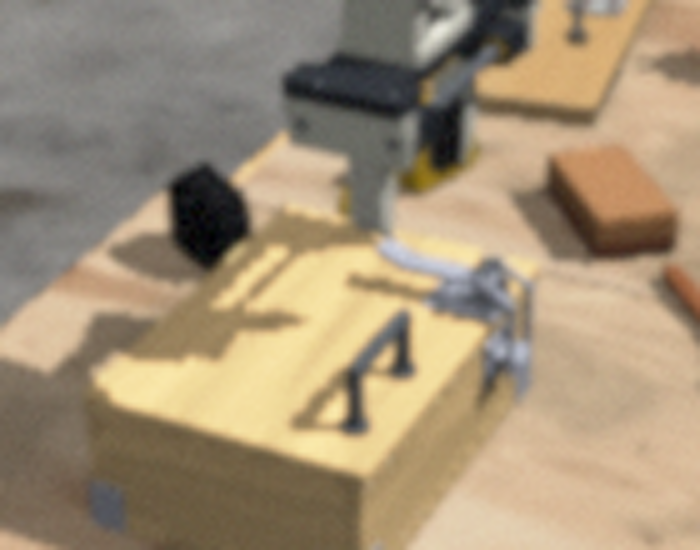

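```bash
python3 - <<'E'
from h import *
w=load("wrist","4")
for u,v in((372,270),(440,270),(378,400),(441,400)): print(onz(w,(150+u/2.6,100+v/2.6),.112,True))
print(telemetry.observe()["tool_pos"])
E
```

```text
[ 0.50606134 -0.01369759  0.112     ]
[ 0.50571711 -0.03067787  0.112     ]
[ 0.47037695 -0.01366482  0.112     ]
[ 0.47009965 -0.03028463  0.112     ]
[ 0.49120301 -0.03006293  0.17218305]
```

```bash
python3 -m creep '[1,0.001,0.008,-0.02,0, 1,0,0.002,-0.02,0, 1,0,0,-0.01,0, 1,0,0,-0.003,0]' 15
python3 -c "
from h import *;print(telemetry.observe()['tool_pos'])"
```

```text
time: 3.05
tool_pos: [0.4964, -0.0216, 0.1243]
tool_rot: [3.136, -0.023, -0.021]
contact_force: [0.4, -0.4, -0.0]
opening: 0.0918
[ 0.4964124  -0.02156439  0.12427528]
```

```bash
python3 -m creep '[0.15,-0.002,-0.001,-0.003,0, 0.1,0,0,0,0, 0.1,0,0,0,0,0.1,0,0,0,0,0.1,0,0,0,0]' 20
```

```text
time: 3.68
tool_pos: [0.4955, -0.0232, 0.1231]
tool_rot: [3.135, -0.026, -0.021]
contact_force: [-0.0, -0.1, 0.3]
opening: 0.0464
```

```bash
python3 -m creep '[0.1,0,0,-0.002,0, 0.1,0,0,0,0,0.1,0,0,0,0,0.1,0,0,0,0,0.1,0,0,0,0]' 20
```

```text
time: 4.3
tool_pos: [0.4955, -0.0229, 0.1209]
tool_rot: [3.136, -0.026, -0.021]
contact_force: [0.9, -0.0, -0.6]
opening: 0.0175
```

```bash
python3 -m creep '[0.1,-0.002,0,0.007,0, 0.1,-0.003,0,0.008,0, 0.1,-0.005,0,0.008,0, 0.1,-0.007,0,0.008,0]' 20
```

```text
time: 4.8
tool_pos: [0.4803, -0.0228, 0.1535]
tool_rot: [3.136, -0.032, -0.021]
contact_force: [4.9, 0.7, -4.3]
opening: 0.0177
```

```bash
python3 -m creep '[0.1,-0.008,0,0.007,0, 0.1,-0.009,0,0.006,0, 0.1,-0.009,0,0.005,0, 0.1,0,0,0,0]' 20
python3 - <<'E'
from h import *
s=grab("side","5");crop(s,260,150,400,260,5,"pics/s5.png")
E
```

```text
time: 5.3
tool_pos: [0.4524, -0.0225, 0.1744]
tool_rot: [3.136, -0.034, -0.022]
contact_force: [0.0, 0.8, -1.5]
opening: 0.0174
```

View pics/s5.png

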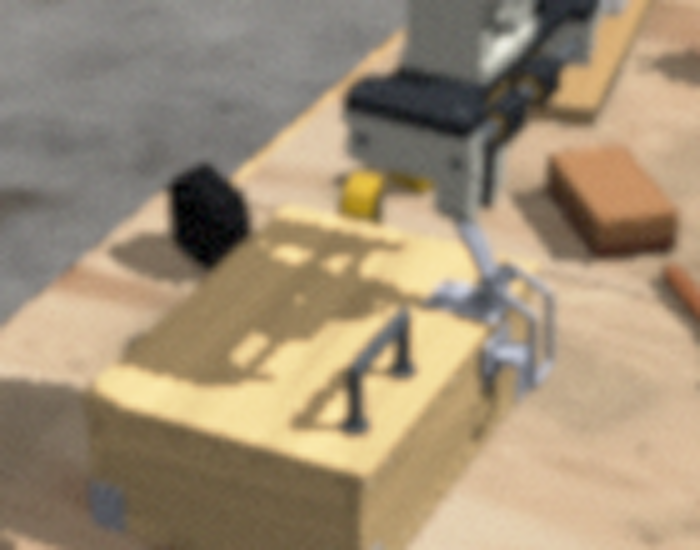

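```bash
python3 -m creep '[0.1,-0.01,0,0.003,0, 0.1,-0.01,0,0.001,0, 0.1,-0.01,0,-0.002,0, 0.1,-0.01,0,-0.003,0, 1,0,0,0,0, 1,0,0,0,0, 1,0,0,0.02,0, 1,0,0,0.03,0,1,0,0,0.03,0]' 20
python3 - <<'E'
from h import *
s=grab("side","6");crop(s,260,150,400,260,5,"pics/s6.png")
E
```

```text
time: 6.48
tool_pos: [0.4085, -0.0228, 0.2541]
tool_rot: [3.136, -0.027, -0.022]
contact_force: [0.9, -0.4, -0.1]
opening: 0.0622
```

View pics/s6.png

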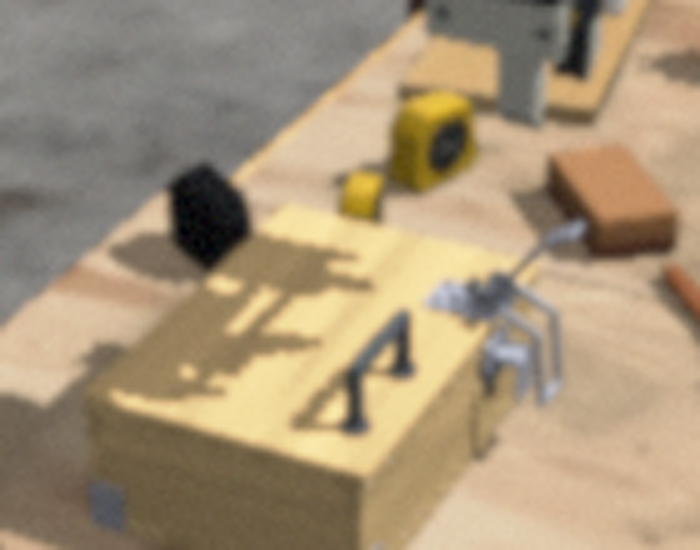

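```bash
python3 -m creep '[1,0.005,0.013,0,0.18, 1,0.005,0.013,0,0.18, 1,0.005,0.013,0,0.18, 1,0.005,0.013,0,0.18, 1,0.005,0.013,0,0.18, 1,0.005,0.013,0,0.18, 1,0.005,0.013,0,0.18, 1,0.005,0.013,0,0.18, 1,0.005,0.01,0,0.15, 1,0,0,0,0]' 30
python3 - <<'E'
from h import *
w=grab("wrist","7");cv2.imwrite("pics/w7.png",w["image"][:,:,::-1])
print(telemetry.observe()["tool_pos"],telemetry.observe()["tool_rot"],telemetry.observe()["qpos"])
E
```

```text
time: 7.78
tool_pos: [0.4585, 0.0926, 0.2562]
tool_rot: [3.136, -0.033, 1.618]
contact_force: [0.2, -0.1, -0.5]
opening: 0.0918
[0.45831641 0.09229324 0.25619743] [ 3.13579751 -0.03245512  1.61658619] [ 0.01380062  0.22732603  1.67335369  0.03453789  1.2363411  -0.04315884]
```

View pics/w7.png

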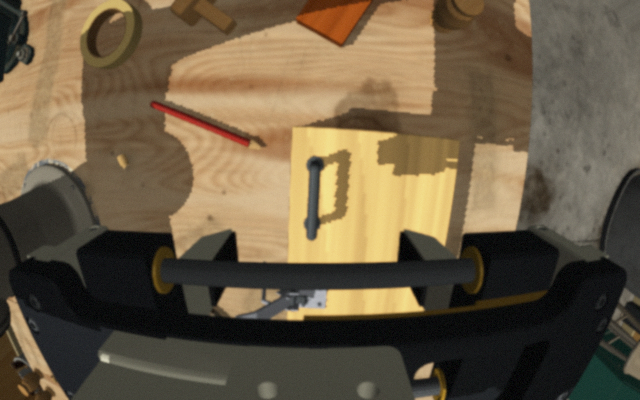

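```bash
python3 - <<'E'
from h import *
w=load("wrist","7")
for u,v in((315,160),(311,237)): print(onz(w,(u,v),.126,True))
for X in([.4585,.0925,.126],[.455,.0915,.126]): print(proj(w,X,True))
for u,v in((291,127),(460,142)): print(onz(w,(u,v),.09,True))
E
```

```text
[0.45493098 0.13178011 0.126     ]
[0.45446522 0.06146442 0.126     ]
[[316.99993245 204.35070243]]
[[313.00530998 205.26772352]]
[0.43037313 0.15922589 0.09      ]
[0.60548216 0.15693995 0.09      ]
```

```bash
python3 -m creep '[1,-0.002,0.002,-0.03,-0.05, 1,-0.001,0.002,-0.045,0, 1,0,0,-0.04,0, 1,0,0,-0.01,0, 1,0,0,0,0]' 30
```

```text
time: 8.45
tool_pos: [0.4557, 0.0942, 0.1296]
tool_rot: [3.132, -0.031, 1.549]
contact_force: [-0.1, 0.4, 0.0]
opening: 0.092
```

```bash
python3 -m creep '[0.06,-0.001,0,0.004,0, 0,0,0,0,0, 0,0,0,0,0, 0,0,0,0,0, 0,0,0,0,0, 0,0,0,0,0, 0,0,0,0,0, 0,0,0,0,0, 0,0,0,0,0, 0,0,0,0,0]' 25
python3 - <<'E'
from h import *
s=grab("side","8");crop(s,260,150,400,260,5,"pics/s8.png")
E
```

```text
time: 9.7
tool_pos: [0.4551, 0.0942, 0.1375]
tool_rot: [3.129, -0.031, 1.549]
contact_force: [1.4, -0.8, 0.1]
opening: 0.0086
```

View pics/s8.png

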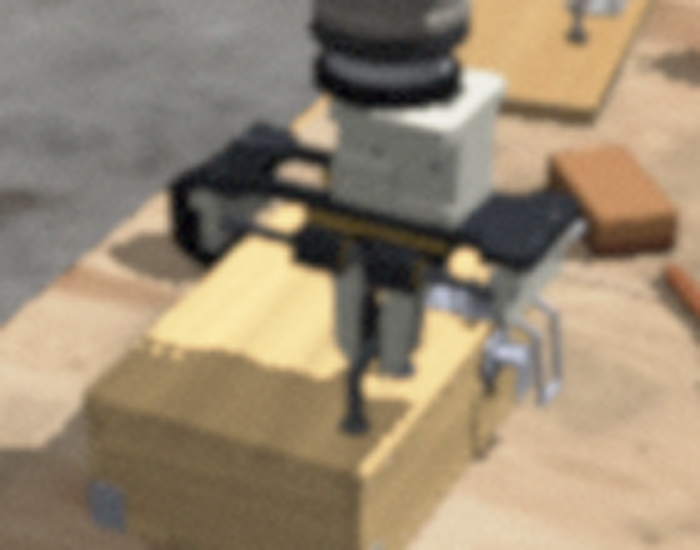

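```bash
python3 -m creep '[0,0.004,0,0.014,0, 0,0.007,0,0.015,0, 0,0.009,0,0.013,0, 0,0.009,0,0.013,0, 0,0.011,0,0.011,0, 0,0.012,0,0.010,0]' 30
```

```text
time: 10.5
tool_pos: [0.4987, 0.0939, 0.2068]
tool_rot: [-3.124, -0.03, 1.549]
contact_force: [-10.5, -1.1, 0.4]
opening: 0.0089
```

```bash
python3 -m creep '[0,0.012,0,0.009,0, 0,0.013,0,0.008,0, 0,0.014,0,0.007,0, 0,0.015,0,0.005,0, 0,0.015,0,0.004,0, 0,0.016,0,0.003,0]' 30
```

```text
time: 11.25
tool_pos: [0.5681, 0.0934, 0.2438]
tool_rot: [-3.08, -0.026, 1.551]
contact_force: [-7.3, -0.6, 6.7]
opening: 0.0085
```

```bash
python3 -m creep '[0,0.016,0,0.0,0, 0,0.016,0,0.0,0, 0,0.016,0,-0.001,0, 0,0.016,0,-0.003,0, 0,0.015,0,-0.004,0]' 30
python3 - <<'E'
from h import *
s=grab("side","9");crop(s,240,80,400,230,4,"pics/s9.png")
E
```

```text
time: 11.88
tool_pos: [0.6452, 0.0928, 0.2412]
tool_rot: [-3.073, -0.024, 1.551]
contact_force: [-4.0, 0.1, 3.5]
opening: 0.0087
```

View pics/s9.png

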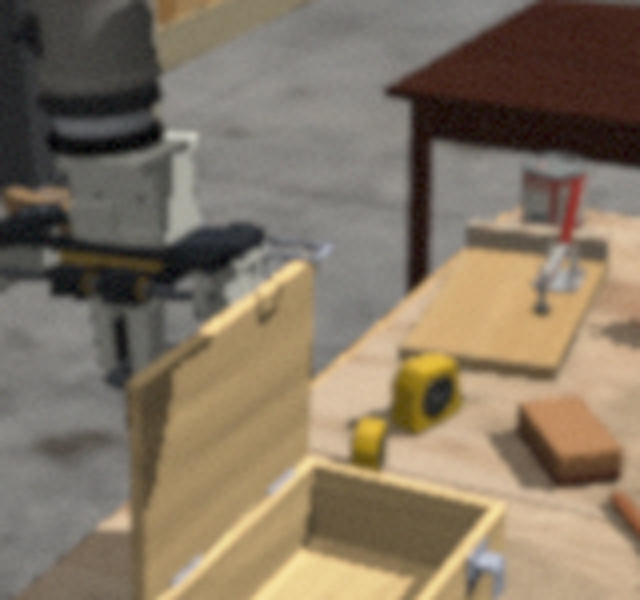

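```bash
python3 -m creep '[0,0.014,0,-0.005,0, 0,0.014,0,-0.006,0, 0,0.008,0,-0.004,0, 0,0,0,0,0]' 30
```

```text
time: 12.42
tool_pos: [0.6789, 0.0925, 0.2272]
tool_rot: [-3.062, -0.023, 1.552]
contact_force: [2.0, 0.6, -2.1]
opening: 0.0089
```

```bash
python3 -m creep '[0.2,0,0,0,0, 0.2,0,0,0,0, 0.2,0,0,0,0]' 30; python3 -m creep '[0.2,0.001,0,0.008,0, 0.2,0.001,0,0.01,0, 0.2,0.002,0,0.015,0, 0.2,0.002,0,0.03,0, 0.2,0,0,0.05,0]' 30
python3 - <<'E'
from h import *
s=grab("side","10");crop(s,240,60,420,260,3,"pics/s10.png")
s=grab("scene","10");crop(s,230,100,430,280,3.5,"pics/c10.png")
E
```

```text
time: 12.8
tool_pos: [0.6795, 0.0926, 0.2264]
tool_rot: [-3.063, -0.023, 1.551]
contact_force: [-0.2, 1.0, -1.1]
opening: 0.0185
time: 13.42
tool_pos: [0.6849, 0.0925, 0.3407]
tool_rot: [-3.057, -0.023, 1.551]
contact_force: [1.0, -0.6, 0.2]
opening: 0.0184
```

View pics/s10.png

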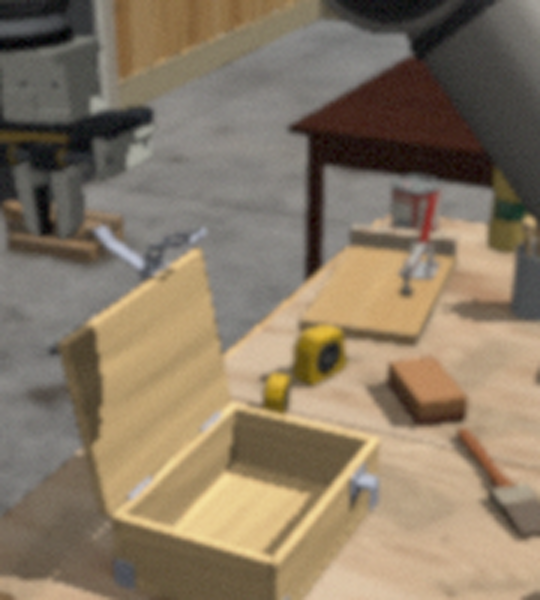

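View pics/c10.png

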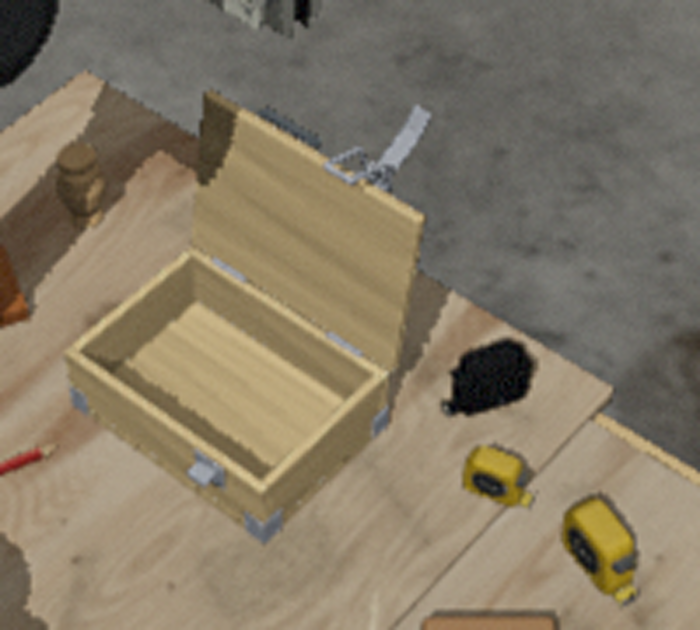

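```bash
python3 -m creep '[0.2,0,0,0.03,0, 0.4,0,-0.03,0.01,0, 0.8,0,-0.05,0,0, 1,-0.01,-0.05,0,-0.04, 1,-0.01,-0.05,0,-0.04, 1,-0.015,-0.05,0,-0.04, 1,-0.015,-0.05,0,-0.04, 1,-0.015,-0.05,-0.02,-0.04, 1,-0.015,-0.05,-0.03,-0.05,1,-0.005,-0.02,-0.03,-0.05, 1,0,0,0,0]' 25
python3 - <<'E'
from h import *
w=grab("wrist","11");cv2.imwrite("pics/w11.png",w["image"][:,:,::-1])
o=telemetry.observe();print(o["tool_pos"],o["tool_rot"])
E
```

```text
time: 14.9
tool_pos: [0.5964, -0.3183, 0.3114]
tool_rot: [-3.081, -0.022, 1.245]
contact_force: [-0.0, 0.2, 0.7]
opening: 0.0916
[ 0.59730875 -0.31767166  0.31350542] [-3.08445988 -0.02155019  1.24673343]
```

View pics/w11.png

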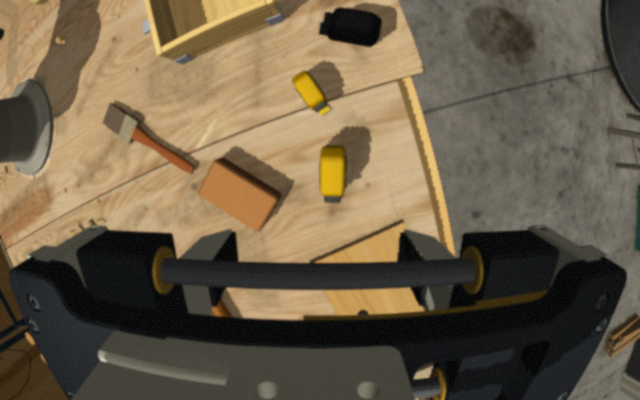

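```bash
python3 - <<'E'
from h import *
w=load("wrist","11");crop(w,190,120,390,240,4,"pics/w11c.png")
E
```

```text
(no output)
```

View pics/w11c.png

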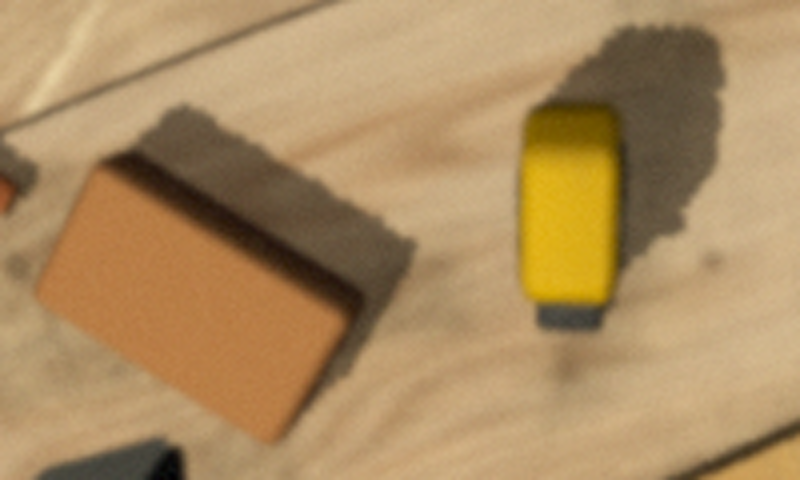

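```bash
python3 - <<'E'
from h import *
w=load("wrist","11");T=lambda u,v:(190+u/4-.5,120+v/4-.5)
for uv in[(527,150),(618,150),(525,300),(612,302)]: print(onz(w,T(*uv),.063,True))
print("end,far",onz(w,T(570,303),.055,True),onz(w,T(573,103),.04,True))
print("block",onz(w,T(360,298),.036,True),onz(w,T(275,442),.036,True))
o=telemetry.observe();print(o["tool_pos"],o["tool_rot"])
E
```

```text
[ 0.59464358 -0.28863797  0.063     ]
[ 0.62150408 -0.29734802  0.063     ]
[ 0.57888368 -0.33383309  0.063     ]
[ 0.60501402 -0.34288921  0.063     ]
end,far [ 0.5915143  -0.34088607  0.055     ] [ 0.61204458 -0.28059415  0.04      ]
block [ 0.52163511 -0.3212781   0.036     ] [ 0.47311911 -0.36158698  0.036     ]
[ 0.59730875 -0.31767166  0.31350542] [-3.08445988 -0.02155019  1.24673343]
```

```bash
python3 - <<'E'
from h import *
s=load("scene","3")
for uv in((468,308),(490,318),(503,330)): print(onz(s,uv,.05))
E
python3 -m creep '[0.6,0.003,0.004,-0.03,0, 0.6,0.001,0.002,-0.05,0, 0.6,0,0,-0.05,0, 0.6,0,0,-0.05,0, 0.6,0,0,-0.03,0, 0.6,0,0,-0.005,0, 0.6,0,0,0,0]' 25
```

```text
[ 0.56706345 -0.56010827  0.05      ]
[ 0.57882074 -0.62006605  0.05      ]
[ 0.56979219 -0.66292471  0.05      ]
time: 15.82
tool_pos: [0.6125, -0.3035, 0.1109]
tool_rot: [-3.112, -0.017, 1.267]
contact_force: [0.2, 0.3, 0.7]
opening: 0.0551
```

```bash
python3 -m creep '[0.6,-0.010,-0.007,0,-0.02, 0.6,0,0,0,0]' 25
python3 - <<'E'
from h import *
w=grab("wrist","12");crop(w,170,120,470,300,2.6,"pics/w12.png",[proj(w,[.602,-.311,.065],True)[0]])
s=grab("side","12");crop(s,270,120,390,220,6,"pics/s12.png")
o=telemetry.observe();print(o["tool_pos"],o["tool_rot"])
E
```

```text
time: 16.08
tool_pos: [0.6036, -0.3115, 0.1148]
tool_rot: [-3.118, -0.015, 1.246]
contact_force: [0.3, -0.1, -0.0]
opening: 0.0551
[ 0.6040529  -0.31099667  0.11449224] [-3.11807026 -0.01556493  1.24700291]
```

View pics/w12.png

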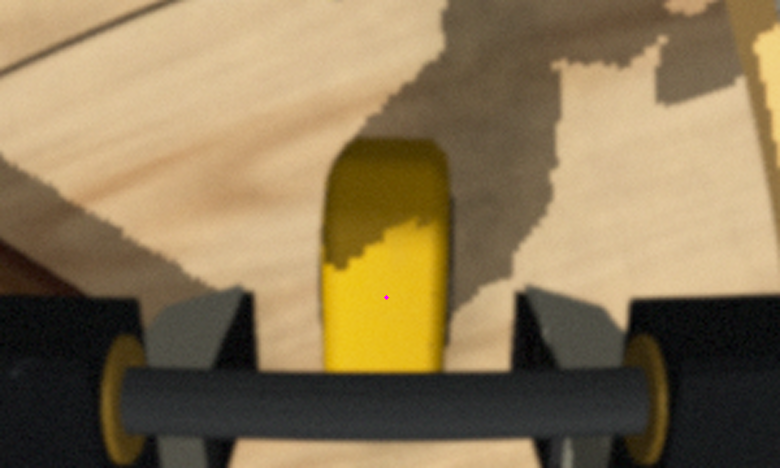

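View pics/s12.png

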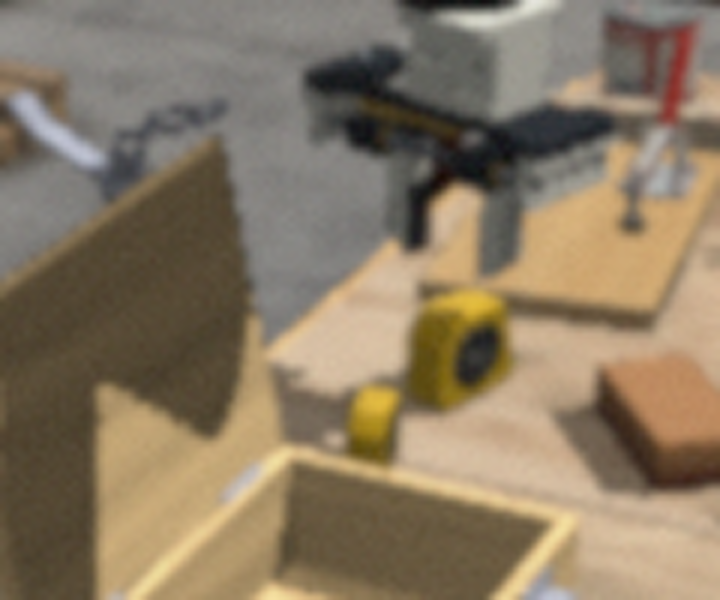

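```bash
python3 -m creep '[0.6,-0.001,0,-0.02,0, 0.6,0,0,-0.02,0, 0.6,0,0,-0.015,0, 0.6,0,0,-0.004,0, 0.6,0,0,0,0]' 25
```

```text
time: 16.8
tool_pos: [0.604, -0.312, 0.0564]
tool_rot: [-3.123, -0.015, 1.246]
contact_force: [-0.0, -0.2, 0.8]
opening: 0.0549
```

```bash
python3 -m creep '[0.5,-0.001,0,-0.005,0, 0.3,0,0,0,0, 0.2,0,0,0,0, 0.2,0,0,0,0, 0.2,0,0,0,0]' 25
python3 - <<'E'
from h import *
w=grab("wrist","13");crop(w,170,120,470,300,2.6,"pics/w13.png")
E
```

```text
time: 17.42
tool_pos: [0.6036, -0.3125, 0.0527]
tool_rot: [-3.125, -0.014, 1.246]
contact_force: [0.4, -0.3, -0.6]
opening: 0.0319
```

View pics/w13.png

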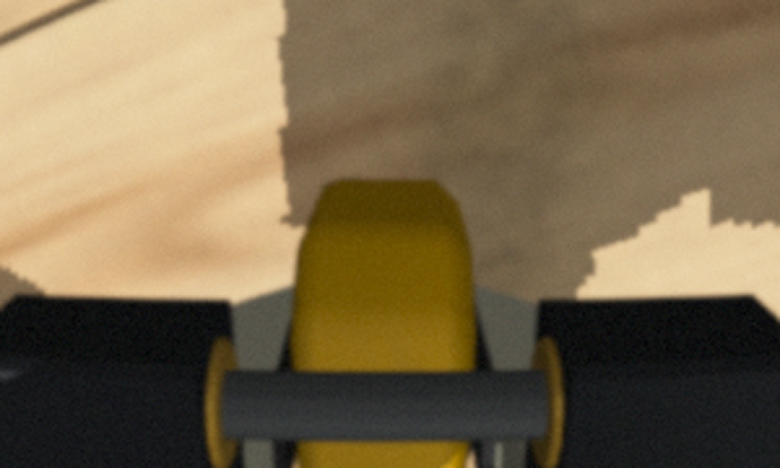

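```bash
python3 -m creep '[0.2,0,0,0,0, 0.2,0,0,0.02,0, 0.2,0,0,0.03,0, 0.2,0,0,0.035,0, 0.2,-0.01,0,0.03,-0.08, 0.2,-0.015,0.01,0.02,-0.12, 0.2,-0.02,0.015,0.01,-0.15, 0.2,-0.02,0.02,0,-0.15]' 35
python3 - <<'E'
from h import *
w=grab("wrist","14");crop(w,170,120,470,300,2.6,"pics/w14.png")
s=grab("side","14");crop(s,270,100,420,220,5,"pics/s14.png")
o=telemetry.observe();print(o["tool_pos"],o["tool_rot"])
E
```

```text
time: 18.48
tool_pos: [0.5371, -0.2668, 0.2088]
tool_rot: [-3.129, -0.017, 0.731]
contact_force: [0.2, 0.1, -3.7]
opening: 0.0318
[ 0.53582658 -0.26497473  0.20843531] [-3.12584699 -0.01617194  0.73452977]
```

View pics/s14.png

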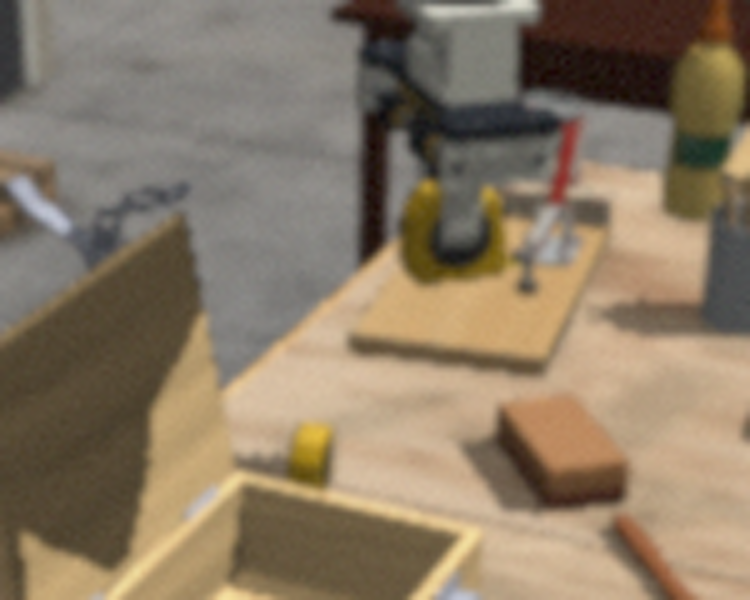

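```bash
python3 -m creep '[0.2,-0.012,0.025,0,-0.11, 0.2,-0.01,0.04,0,-0.11, 0.2,-0.008,0.04,0,-0.11, 0.2,-0.005,0.04,0,-0.11, 0.2,-0.003,0.04,0,-0.11, 0.2,0,0.04,0,-0.11, 0.2,0,0.035,0,-0.06, 0.2,0,0.02,0,0, 0.2,0,0,0,0]' 35
python3 - <<'E'
from h import *
w=grab("wrist","15");crop(w,20,20,620,320,1.3,"pics/w15.png")
s=grab("side","15");crop(s,250,100,410,260,3.7,"pics/s15.png")
s=grab("scene","15");crop(s,230,100,430,280,3.3,"pics/c15.png")
o=telemetry.observe();print(o["tool_pos"],o["tool_rot"])
E
```

```text
time: 19.7
tool_pos: [0.5002, 0.0208, 0.2174]
tool_rot: [-3.133, -0.026, 0.004]
contact_force: [0.4, -0.3, -1.8]
opening: 0.0321
[0.50011965 0.01902655 0.21692625] [-3.13357679e+00 -2.59060332e-02  4.30372659e-04]
```

View pics/w15.png

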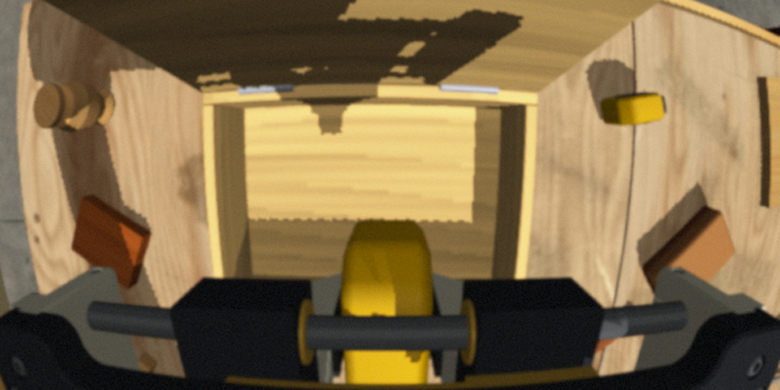

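View pics/s15.png

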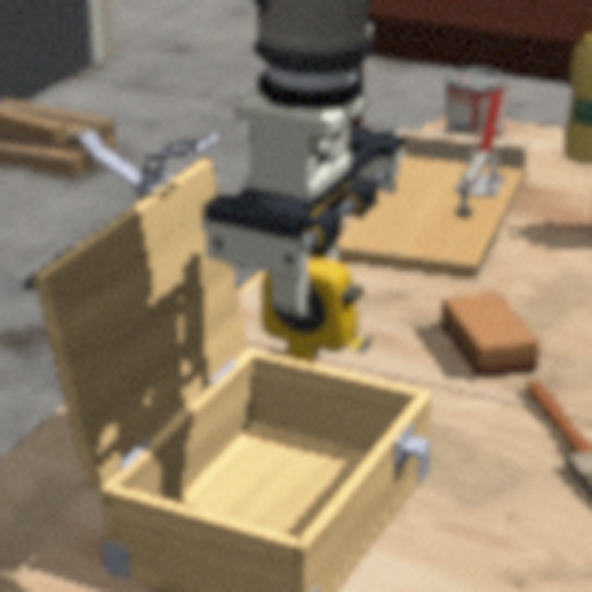

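View pics/c15.png

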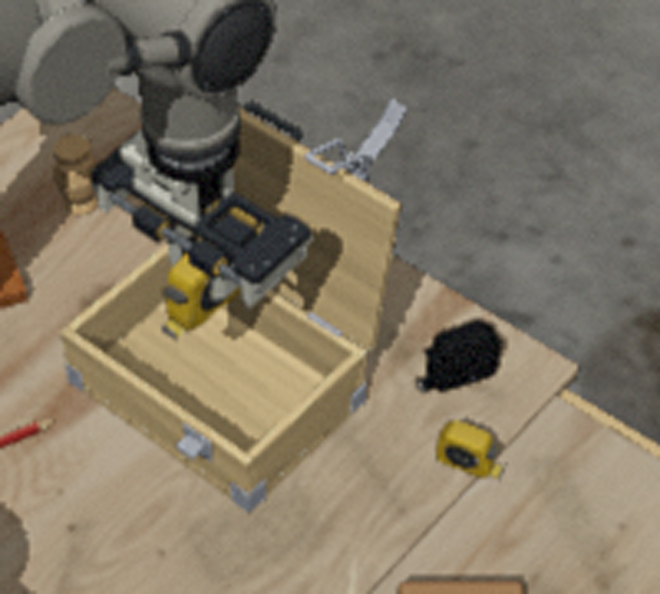

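```bash
python3 -m creep '[0.2,0.004,0.006,-0.02,0, 0.2,0.004,0.005,-0.025,0, 0.2,0,0,-0.025,0, 0.2,0,0,-0.025,0, 0.2,0,0,-0.02,0, 0.2,0,0,-0.01,0, 0.2,0,0,0,0]' 35
python3 - <<'E'
from h import *
w=grab("wrist","16");crop(w,20,20,620,320,1.3,"pics/w16.png")
s=grab("scene","16");crop(s,230,100,430,280,3.3,"pics/c16.png")
o=telemetry.observe();print(o["tool_pos"],o["tool_rot"])
E
```

```text
time: 20.72
tool_pos: [0.5109, 0.0226, 0.0899]
tool_rot: [-3.136, -0.03, -0.006]
contact_force: [0.3, -0.3, -2.7]
opening: 0.0321
[0.51143395 0.02278419 0.09077235] [-3.13584252 -0.03181155 -0.0059485 ]
```

View pics/c16.png

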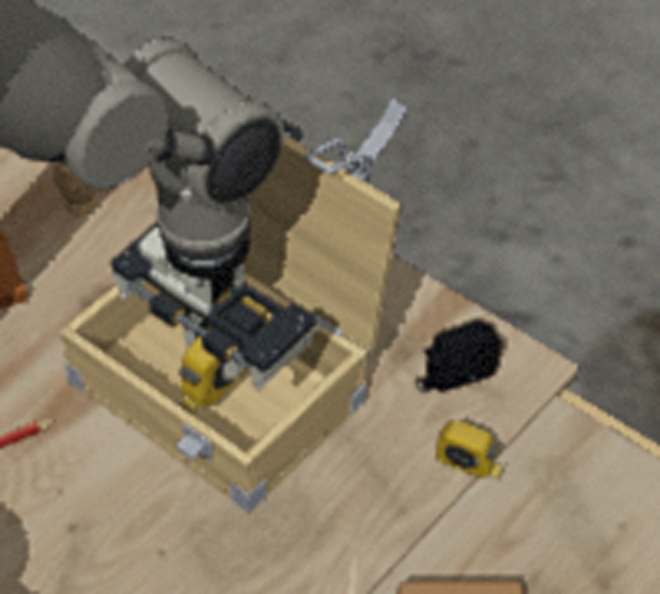

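View pics/w16.png

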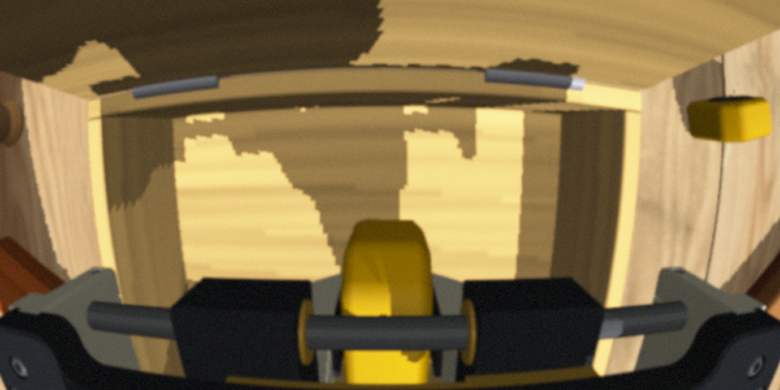

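```bash
python3 -m creep '[0.2,0,0,-0.01,0, 0.2,0,0,-0.008,0, 0.2,0,0,-0.005,0, 0.2,0,0,0,0]' 35
```

```text
time: 21.32
tool_pos: [0.5123, 0.0228, 0.0676]
tool_rot: [-3.136, -0.035, -0.006]
contact_force: [0.9, -0.7, -2.9]
opening: 0.0314
```

```bash
python3 -m creep '[0.2,-0.001,0,-0.003,0, 0.2,0,0,-0.003,0, 0.2,0,0,0,0]' 35;python3 -m creep '[0.2,0,0,-0.002,0, 0.2,0,0,0,0]' 35
```

```text
time: 21.7
tool_pos: [0.5119, 0.0226, 0.0622]
tool_rot: [-3.137, -0.037, -0.005]
contact_force: [-0.9, -0.3, -1.4]
opening: 0.0316
time: 21.95
tool_pos: [0.5123, 0.0226, 0.0623]
tool_rot: [-3.137, -0.038, -0.005]
contact_force: [-0.4, -0.0, -3.4]
opening: 0.0316
```

```bash
python3 -m creep '[0.2,0,0,-0.003,0, 0.2,0,0,-0.002,0]' 35;python3 -m creep '[0.2,0,0,-0.003,0]' 35;python3 -m creep '[0.2,0,0,0,0]' 35
```

```text
time: 22.2
tool_pos: [0.513, 0.0226, 0.0618]
tool_rot: [-3.137, -0.042, -0.004]
contact_force: [-9.1, -0.4, 22.0]
opening: 0.0322
time: 22.32
tool_pos: [0.5131, 0.0226, 0.0617]
tool_rot: [-3.138, -0.043, -0.004]
contact_force: [-12.8, 0.5, 39.2]
opening: 0.0319
time: 22.45
tool_pos: [0.5132, 0.0226, 0.0624]
tool_rot: [-3.138, -0.044, -0.004]
contact_force: [0.2, -0.3, -3.3]
opening: 0.032
```

```bash
python3 -m creep '[0.2,0,0,-0.002,0, 0.4,0,0,0,0, 0.45,0,0,0,0, 0.5,0,0,0,0, 0.5,0,0,0,0]' 10
python3 - <<'E'
from h import *
w=grab("wrist","17");crop(w,20,20,620,320,1.3,"pics/w17.png")
s=grab("scene","17");crop(s,230,100,430,280,3.3,"pics/c17.png")
E
```

```text
time: 23.08
tool_pos: [0.5144, 0.0226, 0.0604]
tool_rot: [-3.138, -0.047, -0.004]
contact_force: [-0.3, 0.4, 0.0]
opening: 0.0457
```

View pics/w17.png

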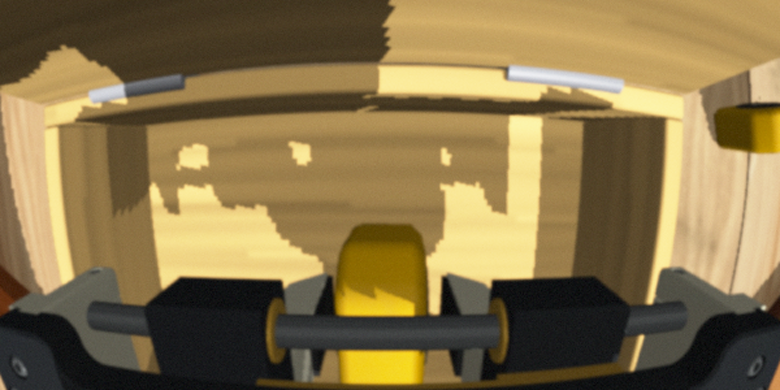

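View pics/c17.png

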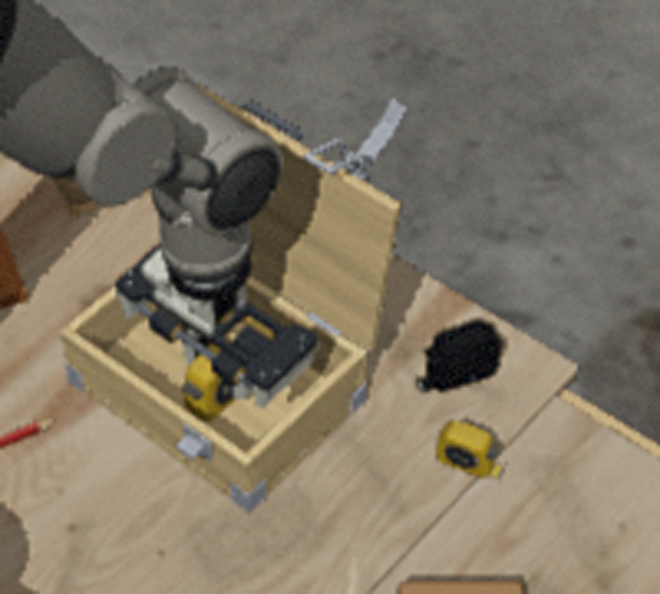

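```bash
python3 -m creep '[0.5,0,0,0.008,0, 0.5,-0.001,0,0.015,0, 0.5,-0.002,0,0.03,0, 0.5,-0.005,0,0.04,0, 0.5,-0.01,0,0.04,0, 0.5,-0.02,-0.01,0.04,0, 0.5,-0.02,-0.02,0.04,0, 0.5,-0.02,-0.03,0.03,0, 0.5,-0.01,-0.03,0,0, 0.5,0,0,0,0]'
python3 - <<'E'
from h import *
w=grab("wrist","18");cv2.imwrite("pics/w18.png",w["image"][:,:,::-1])
s=grab("scene","18");crop(s,230,100,430,280,3.3,"pics/c18.png")
s=grab("side","18");crop(s,220,100,400,280,3.3,"pics/s18.png")
o=telemetry.observe();print(o["tool_pos"],o["contact_force"],o["time"])
E
```

```text
time: 24.42
tool_pos: [0.4215, -0.069, 0.3216]
tool_rot: [3.141, -0.059, -0.002]
contact_force: [-0.3, 0.9, -0.9]
opening: 0.0458
[ 0.42218796 -0.06729363  0.32055866] [-0.63548947  0.89918261  0.36080608] 24.575
```

View pics/c18.png

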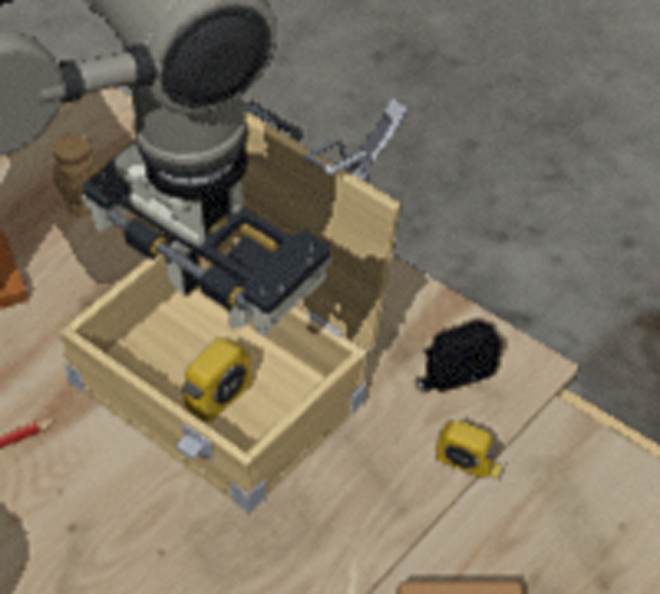

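View pics/w18.png

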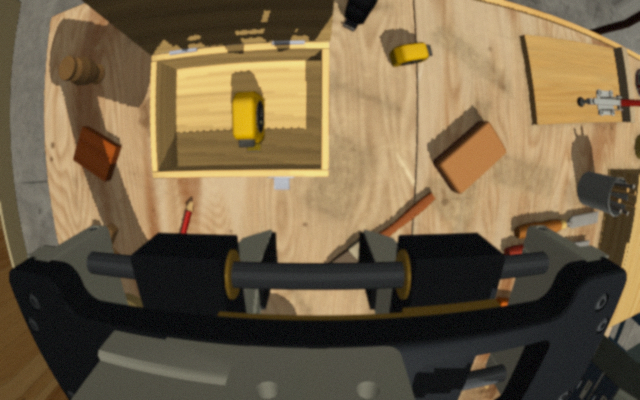

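View pics/s18.png

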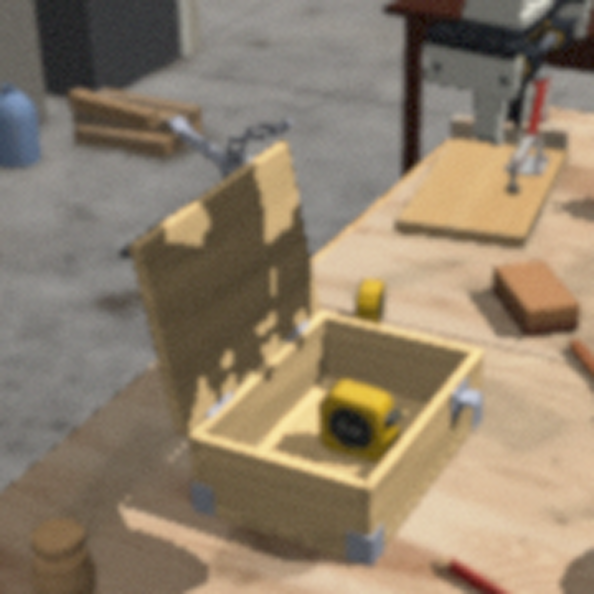

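```bash
python3 -m creep '[0.5,0,0,0,0,0.5,0,0,0,0,0.5,0,0,0,0]'; python3 -c "
from cell import workorder; print(workorder.hand_in())"
```

```text
time: 24.95
tool_pos: [0.4224, -0.0655, 0.3198]
tool_rot: [-3.14, -0.055, 0.003]
contact_force: [-0.6, 0.1, 0.3]
opening: 0.0463
the job is handed in; nothing more can be done
None
```

The tape measure is put away in the case, and I handed the job in at 25 s of the 64 s allowed; `hand_in` reports no verdict.

- **Latch:** I pinched the lever by its sides, took it past dead centre along its arc, and let the spring flip it fully open. The side view showed it over with the lid still down.
- **Lid:** I swung it back by the handle to its stop at about 1.76 rad, worked out from the tool position. It was still standing open in the last pictures.
- **Tape measure:** Of the three in the scene I took the larger yellow one. It was lowered until it touched the case bottom, at the height I had worked out, then released there. The last scene, side and wrist pictures show it upright inside the case, clear of the walls.
- **Other things:** The sanding block and turned foot look unmoved in the last pictures. I did not go back and measure any of the bystanders, and I made no separate check of the offcut.
- **Robot:** The gripper is clear of everything and reads about 0 N.

While feeling for the bottom, the wrist force reached about 39 N upward for one row. That went through the held tape measure and is well under the 120 N wrist limit. The tool was tilted about 0.05 rad at release, but the tape measure stands level in the pictures. No check failed or disagreed with another.

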